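# Test the latching stop button of a tube roller mixer

### The job

Test the emergency stop of the tube roller mixer: press the red winged mushroom button straight in until it latches, then push its wings round clockwise, as the white arrows show, until the button pops all the way out again and let it spring back. Only then press the green restart button fully in and let it come back up. Only touch the controls: the tubes on the rollers and the things standing round the mixer stay where they are.

Things in the scene. Friction and masses are not known exactly. Their poses are not given: they have to be found in the camera images.
- mixer: Tube roller mixer, fixed: white case 240 (x) x 310 (y) x 45 mm high, blue band. Origin: centre of its underside, on the worktop; x to its back, z up. On its front deck, 62 mm in front of the origin, stand the two round controls, 160 mm apart along y, either one on the left. Behind: three black rollers along y (tops 75 mm above the worktop) with two capped tubes on them (up to 87 mm).
- stop_top (a point): Centre of the top of the red mushroom button, on its vertical press and twist axis; moves with it. 45 mm across, flat top 24 mm across; the top is 96 mm above the worktop when out, 88 mm when in. It stands on a round yellow base, 82 mm across, whose top is 65 mm above the worktop.
- wing_a (a point): Centre of one of the button's two opposite red wings, 31 mm from its axis; moves and turns with it. A wing is an upright plate reaching out to 40 mm from the axis, 11 mm thick, 15 mm high (from 78 to 93 mm above the worktop when the button is out, 8 mm lower when in). The direction of the wings at the start varies.
- wing_b (a point): Centre of the opposite wing, same shape.
- stop_press (a joint): How far the mushroom button is pressed in (m): 0 fully out, 0.008 fully in. It takes about 4 to 5 N, snaps through at 0.0045 and then stays latched fully in until twisted; from anything less it springs out again.
- stop_twist (a joint): Twist of the mushroom button (rad): 0 at rest, grows clockwise seen from above, stop at 0.8. A weak spring turns it back to 0. While latched in, the first 0.3 rad are free, then a cam lifts the button: it snaps out at about 0.52 and is forced fully out by 0.8. Turning takes up to 5 N on a wing. While twisted it cannot be pressed fully in.
- start: Round grey base of the restart control, 82 mm diameter, 20 mm high, on the deck; its origin is at the centre of its underside, 45 mm above the worktop.
- start_press_top (a point): Centre of the top of the green button (30 mm across) in a black housing (46 mm across) on the grey base, 87 mm above the worktop when up; moves with the button. The housing stands 77 mm above the worktop.
- start_press (a joint): How far the green button is pressed, in m: 0 up, 0.006 fully down, which takes 5 N; it springs back.
- tube_1: Capped sample tube, 18 mm thick, 106 mm long, lying loose on the rollers; origin at its foot. Leave alone.
- tube_2: Second capped sample tube like it, lying on the rollers; origin at its foot. Leave alone.
- petri_1: Petri dish, 60 mm across, 16 mm high, on the worktop left of the mixer; origin under its centre. Leave alone.
- tally_counter: White hand tally counter, 55x69x19 mm, right of the mixer; origin under its centre. Leave alone.
- stain_violet: Violet reagent bottle with white cap, 40 mm across, 88 mm high, right of the mixer; origin under its centre. Leave alone.
- immersion_oil: Small brown bottle with black cap, 23 mm across, 58 mm high, left of the mixer; origin under its centre. Leave alone.
- slide_box_red: Closed red slide box, 58x96x28 mm, left of the mixer; origin under its centre. Leave alone.

How it is judged:
On the way, in this order (a step that is already met when the one before it is completed fails the run):
1. the mushroom button is pressed in beyond its latching point, untwisted (value of joint stop_press above 0.006 m and value of joint stop_twist below 0.15 rad), for 0.1 s.
2. the latched button is twisted clockwise while it is still in (value of joint stop_press above 0.005 m and value of joint stop_twist above 0.22 rad).
3. the mushroom button has come out again (value of joint stop_press below 0.0015 m), for 0.05 s.
4. the green restart button is pressed fully in (value of joint start_press above 0.0045 m), for 0.05 s.
At the end, for the whole second after the job is handed in: the mushroom button is out (within 1.5 mm) and turned back (within 0.1 rad), the green button is up (within 1 mm), and the tubes (20 mm) and the other bystanders (15 mm) lie at rest where they were (value of joint stop_press below 0.0015 m and value of joint stop_twist below 0.1 rad and value of joint start_press below 0.001 m and distance of each of tube_1, tube_2 from where it was at the start of the episode below 0.02 m and distance of each of petri_1, tally_counter, stain_violet, immersion_oil, slide_box_red from where it was at the start of the episode below 0.015 m and linear speed of each of tube_1, tube_2, petri_1, tally_counter, stain_violet, immersion_oil, slide_box_red below 0.03 m/s); the robot touches nothing.
It fails at once if the green button is pressed (over 3 mm) while the stop button is not fully out (over 1.5 mm in) (value of joint start_press above 0.003 m and value of joint stop_press above 0.0015 m).
It fails at once if a tube is moved by more than 20 mm or one of the other bystanders by more than 15 mm, or lifted (distance of any of tube_1, tube_2 from where it was at the start of the episode above 0.02 m or distance of any of petri_1, tally_counter, stain_violet, immersion_oil, slide_box_red from where it was at the start of the episode above 0.015 m).
It also fails if it takes over 56 s, if anything falls off the work surface, if the arm or the gripper's body presses on something with over 40 N, if the wrist force passes 120 N, or if a joint passes its speed limit or range.

### The arm

A 6-joint arm with a two-finger parallel gripper is mounted at the origin on a cart in front of the work surface, level with it; the furniture and walls round the work are solid. World frame = base frame: x ahead of the robot, y to its left, z up, the work surface at z = 0. Lengths are in m, angles in rad, forces in N, time in s.
With the tool pointing down it reaches from about 0.3 to 0.775 m from the base axis. Payload 14.6 kg.
Tool frame: the origin (TCP) lies midway between the tips of the shut fingers; the grasp point (between the pads) lies 19 mm behind it; z points along the fingers, y is the line along which they close (so a half turn about z gives the same grasp; the last joint's range is limited). The gripper opens to 94 mm and grips with 3 to 60 N. Pads are 16 mm wide; open, the fingers measure 119 mm over their backs; the gripper's body (75 mm by 177 mm) begins 78 mm behind the grasp point.
Start: joints at [1.123, 0.3, 1.521, -0, 1.321, -0.067], TCP at [0.204, 0.511, 0.205] pointing down, gripper open.
Joint ranges: [-3.03, 3.03], [-0.79, 2.21], [0.23, 2.52], [-1.04, 4.18], [0, 3.07], [-2.55, 2.55]. Speed limits (rad/s): [2.22, 2.22, 2.57, 3.14, 3.14, 3.14].

### API

Orientations are given as a 3x3 rotation matrix whose columns are the frame's x, y, z axes.
In Python, from workcell import * gives the robot as it stands. The module is installed in compiled form; this text tells all that it offers.
- The arm moves only by the tool jog_arm, never from a script. Its argument "plan" is one flat list of numbers, 5 for each row, row after row: the shift along the tool's x, y, z in mm, then the turn about the tool's z in rad, then the finger opening in mm, from 0 to 94. In form: [x, y, z, spin, grip, x, y, z, spin, grip, ...]. A call has exactly 10 rows; each row is the pose to reach, as a shift and turn from the pose commanded when the call began, along the tool's axes at that moment; what a row does not reach only later rows make up. A row lasts 1/12 s, in which the tool goes at most 41.7 mm and 7.16 degrees, less where a joint would pass 70% of its speed; a pose out of reach is approached as far as the arm can. A call with a gripper value outside its range is refused whole. The fingers move at their own pace and stop on an object; the grip force is fixed at half the most. Time passes only in rows, so rows that repeat a pose let the fingers close, or fill a call up. It gives the time, the measured TCP pose, the force, the opening and the grip force at its end, in the units of the state.
- sense(): the state, without advancing time (a new reading comes with each control period).
- grab_frame(name): name is "scene" or "side" or "wrist"; returns a dict with "img" (420x560x3 uint8, red, green, blue), "range_z" (420x560 float32, m along the optical axis (not along the pixel's ray), 0 where there is no reading), "fx", "fy", "cx", "cy" (pixels), "xyz" and "orientation" of the camera in the world. Camera axes: x right, y down, z forward; pixel columns grow to the right and rows downward; lengths in m; the calibration is good to about 2 mm. A picture is of the moment at which its call begins.
- sign_off(): hands the job in; it is judged then, once.
Trained networks look in the newest picture that a camera, given by its name, has taken for a name from the list of things; names that differ only in an ending like _2 or _b are one class to them, and where a whole thing is asked for, a point or a joint stands for the part that bears it (a point fixed in the world has none). Each returns a list of dicts, best first, with "conf" (0 to 1); they miss things now and then, are a little off and sometimes report something else, mostly with a low value. They report only what shows in the picture. A call takes as long as a camera call.
- look_for(camera, target): "location" ([x, y, z] in m, in the coordinates of the camera as it stood for that picture, good to about 4 mm: the middle of the surface that is visible of it).
- place_of(camera, target): "location" ([x, y, z] in m, in the coordinates of the camera as it stood for that picture, good to about 4 mm: a listed point, or the origin of a listed thing).
The state is a dict: "time": time; "qpos": joint angles; "joint_velocities": joint speeds; "effort": joint torques, N m; "position": TCP position; "eef_rot": TCP orientation; "force": force on the tool from outside, world axes, zero at the start; "ft_torque": the same for the moment, N m; "width": opening from 0.0 (shut) to 1.0 (fully open); "grasp_force": force on a finger pad.
Only numpy, scipy, OpenCV 4.12 (cv2) and the standard library are available. Lean on these libraries where they do the work, as an engineer would, in place of code of your own. Each camera call takes 0.05 s, during which the arm holds its last target. There are 200 camera calls.

## Working session

There is one attempt and no reset: what is moved stays moved. The work goes in short steps, Python scripts to look and compute and a tool call to move; the robot and the scene stay as the last step left them, time stands still between calls to the robot, and variables do not carry over. Pictures are saved under pics/ and viewed, at most 10 in all, crops included, and the job is handed in when it is done.

Besides the shell and the picture viewer there is one more tool, called after "Emit:" as a command line: name --argument value ..., lists and objects as JSON in quotes. jog_arm: Moves the arm, as the interface text tells. Its arguments: {"type":"object","properties":{"plan":{"type":"array","items":{"type":"number"}}},"required":["plan"]}

```bash
mkdir -p pics; cat > h.py <<'E'
from workcell import *
import numpy as np, cv2
def W(f,p): return np.array(f["xyz"])+np.array(f["orientation"])@np.array(p)
def snap(cam,name):
    f=grab_frame(cam); cv2.imwrite("pics/"+name,f["img"][:,:,::-1]); return f
def pix(f,p):
    c=np.array(f["orientation"]).T@(np.array(p)-f["xyz"]); return c[0]/c[2]*f["fx"]+f["cx"],c[1]/c[2]*f["fy"]+f["cy"]
def pr(v): return np.round(v,4).tolist()
E
python3 - <<'E'
from h import *
for c in("scene","side"):
    f=snap(c,c+"0.png"); print(c,pr(f["xyz"]))
    for t in("stop_top","wing_a","start_press_top","mixer","start"):
        for d in place_of(c,t)[:3]: print(t,round(d["conf"],2),pr(W(f,d["location"])),np.round(pix(f,W(f,d["location"]))))
s=sense();print(s["time"],pr(s["position"]),pr(s["eef_rot"]),s["width"])
E
```

```text
scene [-0.1454, -0.563, 0.4772]
stop_top 0.89 [0.4715, -0.1215, 0.0986] [216. 215.]
wing_a 0.84 [0.4831, -0.0888, 0.0843] [207. 215.]
wing_a 0.59 [0.4619, -0.1488, 0.089] [225. 224.]
start_press_top 0.58 [0.466, -0.2788, 0.0864] [284. 240.]
mixer 0.91 [0.529, -0.2021, 0.0031] [264. 252.]
mixer 0.33 [0.6243, -0.0057, -0.0033] [214. 217.]
mixer 0.24 [0.4617, -0.1502, 0.0859] [226. 226.]
start 0.87 [0.4651, -0.278, 0.0461] [283. 258.]
side [0.1536, 0.3455, 0.6081]
stop_top 0.75 [0.4771, -0.1171, 0.0932] [275. 249.]
wing_a 0.69 [0.4636, -0.1456, 0.0837] [290. 248.]
wing_a 0.65 [0.4836, -0.0859, 0.0871] [263. 260.]
wing_a 0.64 [0.4765, -0.1152, 0.0955] [275. 249.]
start_press_top 0.63 [0.4701, -0.2721, 0.0869] [320. 213.]
mixer 0.82 [0.5309, -0.1987, 0.0004] [277. 251.]
start 0.84 [0.4689, -0.2796, 0.0425] [321. 227.]
0.6 [0.2044, 0.5106, 0.2055] [[-0.9284, 0.3716, 0.0], [0.3716, 0.9284, 0.0], [-0.0, 0.0, -1.0]] 0.9962252953558223
```

View pics/scene0.png

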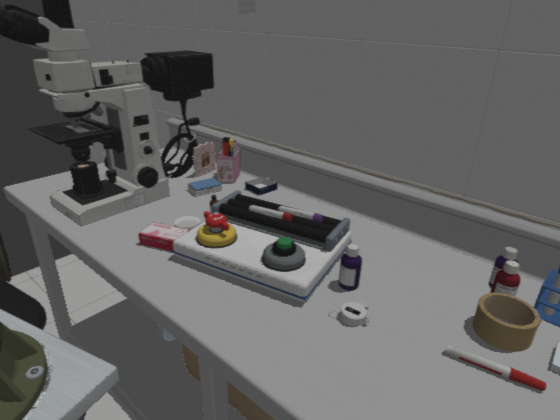

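View pics/side0.png

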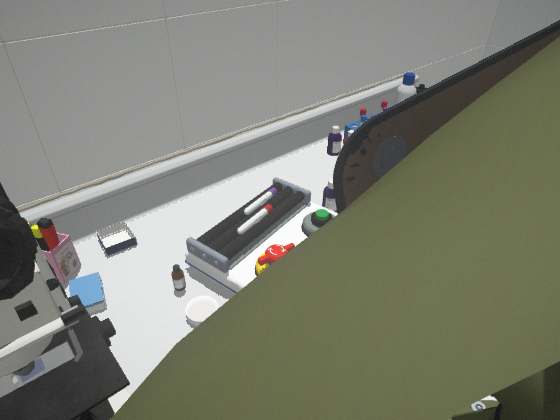

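The scene picture shows the red stop with its wings at about (216,222) on the left and the green restart at (285,243). The microscope is at far left and the arm hides part of the side view. Next I'll check the transfer path for tall objects.

```bash
python3 - <<'E'
from h import *
f=grab_frame("scene"); v,u=np.mgrid[0:420,0:560]; z=f["range_z"]
P=np.stack([(u-f["cx"])/f["fx"]*z,(v-f["cy"])/f["fy"]*z,z],-1)[z>0]@np.array(f["orientation"]).T+f["xyz"]
for y0 in np.arange(-.5,.9,.1):
  r=[]
  for x0 in np.arange(.1,.9,.1):
    m=(P[:,0]>x0)&(P[:,0]<x0+.1)&(P[:,1]>y0)&(P[:,1]<y0+.1); r.append(int(1000*np.percentile(P[m,2],99)) if m.sum()>5 else -1)
  print(round(y0,1),r)
E
```

```text
-0.5 [1, 1, 16, 80, 87, 1, 489, 501]
-0.4 [-1, 1, 1, 75, 84, 79, 100, 500]
-0.3 [-1, 1, 1, 87, 84, 85, 1, 500]
-0.2 [1, 1, 1, 96, 82, 76, 1, 498]
-0.1 [21, 1, 1, 91, 77, 77, 20, 105]
-0.0 [13, -1, 2, 29, 17, 30, 23, 134]
0.1 [1, -1, 1, 1, 143, 294, 367, 367]
0.2 [-1, -1, 471, 478, 475, 355, 367, 367]
0.3 [-1, -1, 429, 471, 223, 250, -523, 68]
0.4 [-1, -1, -275, 1, 1, 0, 2, -1]
0.5 [-1, -1, -274, 1, 2, 1, 1, -1]
0.6 [-1, -1, -282, 1, 2, -1, -1, -1]
0.7 [-1, -1, -1, -1, -1, -1, -753, -751]
0.8 [-1, -1, -1, -1, -1, -753, -752, -752]
```

```bash
python3 - <<'E'
from h import *
for c in("scene","side"):
  f=grab_frame(c); v,u=np.mgrid[0:420,0:560]; z=f["range_z"]
  P=np.stack([(u-f["cx"])/f["fx"]*z,(v-f["cy"])/f["fy"]*z,z],-1)[z>0]@np.array(f["orientation"]).T+f["xyz"]
  for y0 in np.arange(.1,.5,.05):
    r=[]
    for z0 in np.arange(0.05,.55,.1):
      m=(P[:,1]>y0)&(P[:,1]<y0+.05)&(P[:,2]>z0)&(P[:,2]<z0+.1)&(P[:,0]>.25); r.append((round(float(np.percentile(P[m,0],2)),2),int(m.sum())) if m.sum()>5 else 0)
    print(c,round(y0,2),r)
E
```

```text
scene 0.1 [(0.82, 468), (0.96, 357), (0.81, 714), (0.83, 503), (0.96, 249)]
scene 0.15 [(0.57, 1613), (0.6, 1085), (0.62, 2006), (0.72, 758), (0.97, 238)]
scene 0.2 [(0.51, 1373), (0.43, 2020), (0.48, 3513), (0.48, 1373), (0.99, 210)]
scene 0.25 [(0.47, 1588), (0.42, 1335), (0.45, 1192), (0.38, 2825), (0.38, 1180)]
scene 0.3 [(0.47, 589), (0.43, 516), (0.46, 263), (0.4, 583), (0.42, 237)]
scene 0.35 [(0.62, 132), (0.44, 216), (0.47, 7), (0.47, 317), (1.03, 174)]
scene 0.4 [(1.01, 164), (1.04, 26), (1.04, 13), (1.04, 291), (1.04, 165)]
scene 0.45 [(1.02, 179), (1.05, 42), (1.05, 27), (1.05, 274), (1.05, 153)]
side 0.1 [(0.82, 1000), (0.96, 135), 0, 0, 0]
side 0.15 [(0.57, 386), (0.61, 102), (0.64, 72), 0, 0]
side 0.2 [0, (0.42, 2468), (0.5, 324), 0, 0]
side 0.25 [(0.48, 111), (0.41, 4371), (0.45, 2919), (0.37, 523), (0.34, 1807)]
side 0.3 [0, (0.43, 2336), (0.46, 888), 0, (0.34, 966)]
side 0.35 [0, 0, 0, 0, 0]
side 0.4 [0, 0, 0, 0, 0]
side 0.45 [0, 0, 0, 0, 0]
```

Emit:
jog_arm --plan '[-50,-218,0,-0.38,0,-50,-218,0,-0.38,0,-50,-218,0,-0.38,0,-50,-218,0,-0.38,0,-50,-218,0,-0.38,0,-50,-218,0,-0.38,0,-140,-279,0,-0.38,0,-140,-279,0,-0.38,0,-140,-279,0,-0.38,0,-173,-309,0,-0.38,0]'

```text
time: 1.58
position: [0.2482, 0.164, 0.2058]
eef_rot: [[-1.0, 0.0, 0.001], [0.0, 1.0, 0.001], [-0.001, 0.001, -1.0]]
force: [0.9, 0.1, 0.3]
width: 0.326
grasp_force: 0.0
```

Emit:
jog_arm --plan '[-50,-110,0,-0.1,0,-50,-110,0,-0.2,0,-50,-110,0,-0.3,0,-224,-278,0,-0.37,0,-224,-278,0,-0.37,0,-224,-278,0,-0.37,0,-224,-278,0,-0.37,0,-224,-278,0,-0.37,0,-224,-278,0,-0.37,0,-224,-278,0,-0.37,0]'

```text
time: 2.42
position: [0.4731, -0.1161, 0.2051]
eef_rot: [[-0.933, -0.36, 0.0], [-0.36, 0.933, -0.0], [-0.0, -0.0, -1.0]]
force: [0.0, 0.8, 0.2]
width: 0.004
grasp_force: 0.0
```

```bash
cat > look.py <<'E'
from h import *
import sys
f=snap("wrist",sys.argv[1]); s=sense()
print(s["time"],pr(s["position"]),pr(s["eef_rot"]),pr(s["qpos"]))
for t in("stop_top","wing_a","start_press_top"):
    for d in place_of("wrist",t)[:3]: print(t,round(d["conf"],2),pr(W(f,d["location"])),np.round(pix(f,W(f,d["location"]))))
# red pixels 
v,u=np.mgrid[0:420,0:560]; z=f["range_z"]
P=np.stack([(u-f["cx"])/f["fx"]*z,(v-f["cy"])/f["fy"]*z,z],-1)@np.array(f["orientation"]).T+f["xyz"]
h=cv2.cvtColor(f["img"],cv2.COLOR_RGB2HSV)
m=(z>0)&((h[...,0]<6)|(h[...,0]>172))&(h[...,1]>120)&(P[...,2]>.065)&(P[...,2]<.11)
Q=P[m]; Q=Q[np.hypot(Q[:,0]-.474,Q[:,1]+.118)<.06]; print("red",len(Q), pr(np.percentile(Q[:,2],[5,50,99])) )
for k in range(1):
    r=cv2.minAreaRect((Q[:,:2]*1000).astype(np.float32)); print("rect",r)
E
python3 look.py w1.png
```

```text
2.4667 [0.475, -0.1182, 0.2048] [[-0.9335, -0.3586, 0.0001], [-0.3586, 0.9335, -0.0007], [0.0001, -0.0007, -1.0]] [-0.3185, 0.1651, 1.6887, -0.0006, 1.2875, -2.2559]
stop_top 0.69 [0.4719, -0.118, 0.0964] [278. 207.]
wing_a 0.88 [0.4546, -0.1508, 0.0855] [251. 174.]
wing_a 0.77 [0.4842, -0.0924, 0.0874] [299. 226.]
start_press_top 0.72 [0.4653, -0.275, 0.0846] [114. 135.]
red 1682 [0.0909, 0.0943, 0.0974]
rect ((473.0355529785156, -119.45272827148438), (69.25005340576172, 43.485107421875), 39.164833068847656)
```

View pics/w1.png

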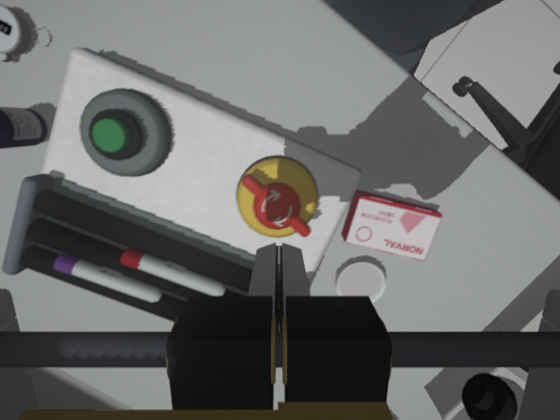

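The wrist picture shows the button at (278,205), with its wings running from (248,182) to (305,230), about 68° in world. The shut fingers are centred above it, so I press now.

Emit:
jog_arm --plan '[0,0,40,0,0,0,0,80,0,0,0,0,100,0,0,0,0,106,0,0,0,0,110,0,0,0,0,114,0,0,0,0,117,0,0,0,0,119,0,0,0,0,119,0,0,0,0,119,0,0]'

```text
time: 3.45
position: [0.4724, -0.1136, 0.0881]
eef_rot: [[-0.933, -0.361, 0.003], [-0.361, 0.933, -0.001], [-0.002, -0.002, -1.0]]
force: [-2.6, 1.4, 9.2]
width: 0.004
grasp_force: 4.7
```

Emit:
jog_arm --plan '[0,0,1,0,0,0,0,1,0,0,0,0,-15,0,0,0,0,-45,0,62,0,0,-80,0,62,0,0,-100,0,62,0,0,-100,0,62,0,0,-100,0,62,0,0,-100,0,62,0,0,-100,0,62]'

```text
time: 4.28
position: [0.4712, -0.1133, 0.1855]
eef_rot: [[-0.933, -0.361, -0.001], [-0.361, 0.933, 0.0], [0.001, 0.001, -1.0]]
force: [0.3, 0.3, 0.2]
width: 0.465
grasp_force: 0.0
```

```bash
python3 look.py w2.png; python3 -c "
from h import *;s=sense();print(s['width']*94)"
```

```text
4.3333 [0.4712, -0.1133, 0.1855] [[-0.9326, -0.3608, -0.0016], [-0.3608, 0.9326, 0.0005], [0.0013, 0.0011, -1.0]] [-0.3116, 0.1736, 1.7253, 0.0, 1.2444, -2.2516]
stop_top 0.78 [0.4734, -0.1216, 0.0862] [270. 211.]
wing_a 0.91 [0.4837, -0.0906, 0.0766] [298. 230.]
wing_a 0.66 [0.4586, -0.15, 0.0744] [246. 181.]
start_press_top 0.76 [0.4698, -0.2729, 0.085] [100. 143.]
red 1968 [0.0826, 0.0861, 0.0892]
rect ((471.9847106933594, -118.5599594116211), (70.72407531738281, 42.465179443359375), 41.14093017578125)
59.36542913658896
```

View pics/w2.png

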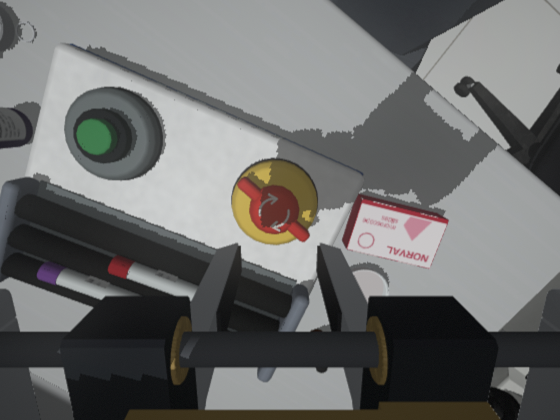

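The button is latched: its top is at about 0.087. The wings are at (246,186)–(300,232), and the fingers sit 6 mm too far along tool +y. I'll correct that and descend beside the wings.

Emit:
jog_arm --plan '[1,-6,10,0,62,1,-6,40,0,62,1,-6,70,0,62,1,-6,90,0,62,1,-6,103,0,62,1,-6,108,0,62,1,-6,112,0,62,1,-6,112,0,62,1,-6,112,0.1,62,1,-6,112,0.1,62]'

```text
time: 5.32
position: [0.4733, -0.1196, 0.0752]
eef_rot: [[-0.965, -0.262, 0.001], [-0.262, 0.965, -0.0], [-0.001, -0.001, -1.0]]
force: [0.9, 0.0, -0.1]
width: 0.661
grasp_force: 0.0
```

Free of contact and centred. Now I turn it.

Emit:
jog_arm --plan '[0,0,1,0.1,62,0,0,1,0.2,62,0,0,1,0.3,62,0,0,1,0.38,62,0,0,1,0.46,62,0,0,1,0.54,62,0,0,1,0.62,62,0,0,1,0.7,62,0,0,1,0.78,62,0,0,1,0.84,62]'

```text
time: 6.15
position: [0.4731, -0.1194, 0.0742]
eef_rot: [[-0.841, 0.541, 0.001], [0.541, 0.841, -0.0], [-0.001, 0.0, -1.0]]
force: [-0.9, 1.7, -1.6]
width: 0.659
grasp_force: 1.0
```

```bash
python3 look.py w3.png; python3 -c "
from h import *;s=sense();print(s['width']*94,s['force'],s['ft_torque'])"
```

```text
6.2 [0.4731, -0.1194, 0.0742] [[-0.8389, 0.5442, 0.0009], [0.5442, 0.8389, -0.0001], [-0.0009, 0.0004, -1.0]] [-0.3223, 0.3212, 1.828, 0.0002, 0.9914, -1.3178]
stop_top 0.57 [0.4719, -0.1195, 0.0939] [277. 269.]
wing_a 0.89 [0.5033, -0.1021, 0.0837] [333. 289.]
wing_a 0.79 [0.4432, -0.1357, 0.0847] [223. 235.]
red 5577 [0.0892, 0.0942, 0.0973]
rect ((471.6778869628906, -118.00151062011719), (69.28937530517578, 43.069969177246094), 55.12866973876953)
61.7085971730582 [0.40632998 2.25047223 1.97369961] [0.39490728 0.02165118 0.06808428]
```

View pics/w3.png

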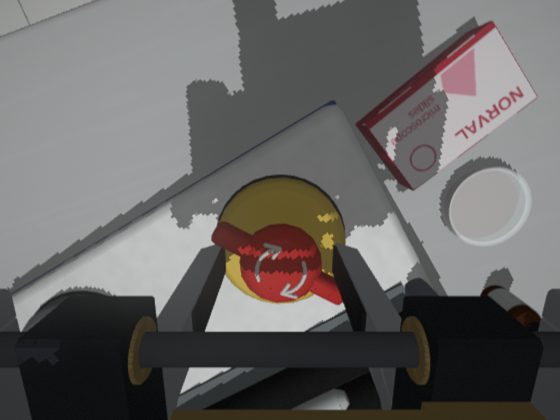

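The wings now lie at (215,235)–(340,290), turned about 0.65 rad, and the top is up at 0.094–0.097. I'll turn a little further, then back out so it springs home.

Emit:
jog_arm --plan '[0,0,0,0.06,62,0,0,0,0.1,62,0,0,0,0.1,62,0,0,0,0,62,0,0,0,-0.12,62,0,0,0,-0.24,62,0,0,0,-0.36,62,0,0,0,-0.48,62,0,0,0,-0.6,62,0,0,0,-0.72,62]'

```text
time: 7.18
position: [0.4729, -0.1195, 0.0735]
eef_rot: [[-0.987, -0.158, 0.0], [-0.158, 0.987, -0.0], [-0.0, -0.0, -1.0]]
force: [0.8, -0.6, -0.6]
width: 0.66
grasp_force: 0.0
```

Emit:
jog_arm --plan '[0,0,0,-0.12,62,0,0,0,-0.2,62,0,0,0,-0.2,62,0,0,-30,-0.2,62,0,0,-60,-0.2,62,0,0,-90,-0.2,62,0,0,-110,-0.2,0,0,0,-110,-0.2,0,0,0,-110,-0.2,0,0,0,-110,-0.2,0]'

```text
time: 8.02
position: [0.4725, -0.1194, 0.1826]
eef_rot: [[-0.94, -0.342, -0.001], [-0.342, 0.94, 0.0], [0.001, 0.001, -1.0]]
force: [-0.7, 0.2, 0.1]
width: 0.411
grasp_force: 0.0
```

```bash
python3 look.py w4.png
```

```text
8.0667 [0.4724, -0.1193, 0.1823] [[-0.9398, -0.3418, -0.0016], [-0.3418, 0.9398, 0.0005], [0.0014, 0.001, -1.0]] [-0.3226, 0.1824, 1.7225, -0.0001, 1.2384, -2.2422]
stop_top 0.64 [0.4712, -0.1175, 0.0937] [282. 214.]
wing_a 0.82 [0.4564, -0.1506, 0.081] [252. 182.]
wing_a 0.71 [0.4832, -0.0888, 0.0833] [308. 234.]
start_press_top 0.91 [0.4681, -0.2749, 0.0827] [104. 144.]
red 2038 [0.0906, 0.0944, 0.0975]
rect ((471.9651184082031, -118.22505187988281), (71.06298065185547, 42.100101470947266), 42.43592834472656)
```

View pics/w4.png

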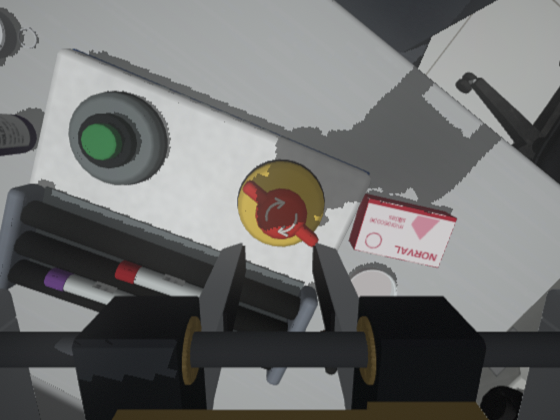

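The stop is out and sprung back: its top height is the same as at the start, with wings at (248,187)–(315,240). I'll go above the green button at (100,142).

Emit:
jog_arm --plan '[58,-147,0,0,0,58,-147,0,0,0,58,-147,0,0,0,58,-147,0,0,0,58,-147,0,0,0,58,-147,50,0,0,58,-147,80,0,0,58,-147,85,0,0,58,-147,85,0,0,58,-147,85,0,0]'

```text
time: 9.05
position: [0.4693, -0.2774, 0.0999]
eef_rot: [[-0.94, -0.343, 0.001], [-0.343, 0.94, -0.001], [-0.001, -0.001, -1.0]]
force: [0.8, 0.4, -0.0]
width: 0.004
grasp_force: 0.0
```

```bash
python3 look.py w5.png
```

```text
9.1 [0.4696, -0.2777, 0.1006] [[-0.9395, -0.3426, 0.0021], [-0.3426, 0.9395, -0.0015], [-0.0015, -0.0021, -1.0]] [-0.6011, 0.3979, 1.6479, -0.0, 1.0932, -2.5216]
wing_a 0.73 [0.456, -0.1526, 0.0841] [468. 290.]
start_press_top 0.87 [0.4672, -0.2732, 0.0853] [288. 247.]
red 2055 [0.0845, 0.0927, 0.0968]
rect ((459.0783996582031, -131.19677734375), (31.177473068237305, 47.54411697387695), 30.779329299926758)
```

View pics/w5.png

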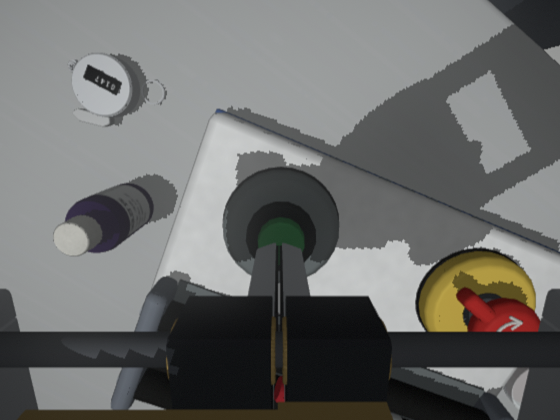

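The shut fingertips are over the green button at (281,238). I press after a 2 mm shift.

Emit:
jog_arm --plan '[2,2,8,0.1,0,2,2,12,0.1,0,2,2,15,0.1,0,2,2,18,0.1,0,2,2,20,0.1,0,2,2,21,0.1,0,2,2,21,0.1,0,2,2,21,0.1,0,2,2,21,0.1,0,2,2,21,0.1,0]'

```text
time: 10.08
position: [0.4665, -0.2764, 0.0806]
eef_rot: [[-0.969, -0.249, 0.001], [-0.249, 0.969, -0.001], [-0.001, -0.001, -1.0]]
force: [-14.8, 10.4, 36.1]
width: 0.004
grasp_force: 17.9
```

Emit:
jog_arm --plan '[0,0,-3,0,0,0,0,-8,0,0,0,0,-30,0,0,0,0,-60,0,0,0,0,-90,0,0,0,0,-110,0,0,0,0,-110,0,0,0,0,-110,0,0,0,0,-110,0,0,0,0,-110,0,0]'

```text
time: 10.92
position: [0.4657, -0.2759, 0.1862]
eef_rot: [[-0.969, -0.247, -0.002], [-0.247, 0.969, 0.001], [0.001, 0.002, -1.0]]
force: [-0.2, 0.8, -1.2]
width: 0.007
grasp_force: 0.0
```

```bash
python3 look.py w6.png; python3 - <<'E'
from h import *
f=grab_frame("scene")
for t in("stop_top","start_press_top"):
    for d in place_of("scene",t)[:1]: print(t,round(d["conf"],2),pr(W(f,d["location"])))
f=grab_frame("wrist");v,u=np.mgrid[0:420,0:560]; z=f["range_z"]
P=np.stack([(u-f["cx"])/f["fx"]*z,(v-f["cy"])/f["fy"]*z,z],-1)@np.array(f["orientation"]).T+f["xyz"]
m=(z>0)&(np.hypot(P[...,0]-.467,P[...,1]+.276)<.012); print("green z",np.percentile(P[m][:,2],[10,50,90]),m.sum())
E
```

```text
10.9667 [0.4657, -0.2759, 0.1862] [[-0.969, -0.247, -0.0017], [-0.247, 0.969, 0.0012], [0.0013, 0.0015, -1.0]] [-0.6026, 0.2981, 1.5691, 0.0, 1.2764, -2.423]
stop_top 0.68 [0.4743, -0.1179, 0.0962] [451. 266.]
stop_top 0.5 [0.5483, 0.0222, -0.0013] [495. 312.]
wing_a 0.96 [0.4835, -0.0905, 0.0862] [470. 278.]
wing_a 0.8 [0.4564, -0.1511, 0.0827] [417. 234.]
wing_a 0.53 [0.4669, -0.2719, 0.0846] [284. 213.]
start_press_top 0.75 [0.4671, -0.2735, 0.0834] [282. 213.]
start_press_top 0.59 [0.4622, 0.0207, -0.0033] [522. 249.]
red 1992 [0.0885, 0.0939, 0.0973]
rect ((472.4221496582031, -119.47830200195312), (72.04474639892578, 42.22349548339844), 41.79487609863281)
stop_top 0.7 [0.4723, -0.1203, 0.0979]
start_press_top 0.49 [0.4638, -0.2745, 0.0876]
green z [0.08704388 0.2221769  0.25441992] 2488
```

Both buttons are up (stop top 0.096, green top 0.087), and the arm is clear of everything.

```bash
python3 -c "
from workcell import *
print(sign_off())"
```

```text
the job is handed in; nothing more can be done
None
```

I pressed the stop button until it latched, twisted it clockwise until it popped out and sprang back, then pressed and released the green restart button; the job was handed in at about 11 s, and `sign_off` gave no verdict.

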